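# Pack the camera kit tray

### The job

Pack the kit tray for tomorrow's shoot: set the spare lens, gently and still upright on its cap, into the holder with the large round well, the battery flat in the holder with the rectangular well, and the two black film cans with grey lids upright in the two small round wells, one in each, all resting on the bottom of their wells. The white cans with orange lids are already exposed and the earbud case is not part of the kit, so leave those where they stand.

Things in the scene. Friction and masses are not known exactly. Their poses are not given: they have to be found in the camera images.
- spare_lens: Black camera lens standing upright on its rear cap, with a ribbed ring and a thin gold line near the top; 71 mm tall, 60 to 62 mm in diameter over its lowest 30 mm and 66 to 68 mm above that; about 0.24 kg. Origin: centre of its underside, z up.
- camera_battery: Black flat battery pack, 52 (x) x 36 (y) x 16 mm high, lying flat. Origin: centre of its underside, z up.
- film_black_1: Film can: black with a grey press lid, 52 mm tall, body 31 mm in diameter, lid 34 mm in diameter over the top 7 mm. Stands upright; origin: centre of its underside, z up. Fresh film. The two black cans are alike; either may go in either film well.
- film_black_2: Film can: black with a grey press lid, 52 mm tall, body 31 mm in diameter, lid 34 mm in diameter over the top 7 mm. Stands upright; origin: centre of its underside, z up. Fresh film. The two black cans are alike; either may go in either film well.
- film_white_1: Film can of the same shape as the black ones, but white with an orange lid, 52 mm tall, body 31 mm in diameter, lid 34 mm in diameter over the top 7 mm. Stands upright; origin: centre of its underside, z up. Already exposed: stays where it is.
- film_white_2: Film can of the same shape as the black ones, but white with an orange lid, 52 mm tall, body 31 mm in diameter, lid 34 mm in diameter over the top 7 mm. Stands upright; origin: centre of its underside, z up. Already exposed: stays where it is.
- earbud_case: White rounded earbud case, 48 x 58 x 24 mm, lid shut. Origin: centre of its underside. Not part of the kit: stays where it is.
- lens_holder: Dark grey fixed holder, 100 (x) x 110 (y) x 26 mm high, in a low black tray; top 30 mm above the desk. Origin: centre of its underside, z up. Round well at its centre, 76 mm in diameter, 18 mm deep, bottom 8 mm above the origin. The three holders sit side by side along y in one tray, in any order, all with one yaw within 0.2 rad; the tray's rim stands 14 mm above the desk.
- film_holder: Dark grey fixed holder, 100 (x) x 110 (y) x 26 mm high, in a low black tray; top 30 mm above the desk. Origin: centre of its underside, z up. Two round wells, 46 mm in diameter, centred 27 mm to either side of its centre along its own y, 18 mm deep, bottoms 8 mm above the origin. Thin orange lines mark the mouths.
- battery_holder: Dark grey fixed holder, 100 (x) x 110 (y) x 26 mm high, in a low black tray; top 30 mm above the desk. Origin: centre of its underside, z up. Central well, 52 mm in x by 66 mm in y (the battery's long side lies along y), 12 mm deep, bottom 14 mm above the origin. A finger channel 38 mm wide, open at both ends, crosses it along x, bottom 10 mm above the origin.
Mind the look-alikes: they are no part of the job. Leave any pink look-alike of the spare_lens alone.

How it is judged:
By the outcome, as a careful person would: the job done as asked, in the order asked, and still so for the second after the job is handed in, with the robot touching nothing.
It also fails if it takes over 99 s, if anything falls off the work surface, if the arm or the gripper's body presses on something with over 40 N, if the wrist force passes 120 N, or if a joint passes its speed limit or range.

### The arm

A 7-joint arm with a two-finger parallel gripper is mounted at the origin on a cart in front of the work surface, level with it; the furniture and walls round the work are solid. World frame = base frame: x ahead of the robot, y to its left, z up, the work surface at z = 0. Lengths are in m, angles in rad, forces in N, time in s.
With the tool pointing down it reaches from about 0.425 to 0.95 m from the base axis. Payload 4.7 kg.
Tool frame: the origin (TCP) lies between the finger pads; the fingertips stand 25 mm ahead of it and the grasp point (between the pads) lies 6 mm ahead of it; z points along the fingers, y is the line along which they close (so a half turn about z gives the same grasp; the last joint's range is limited). The gripper opens to 85 mm and grips with 20 to 120 N. Pads are 22 mm wide; open, the fingers measure 114 mm over their backs; the gripper's body (76 mm by 85 mm) begins 54 mm behind the grasp point. The pads swing forward as they close: fully open they stand 13 mm farther back than shut.
Start: joints at [1.139, 0.469, -0.049, 1.532, 0.024, 1.141, -0.082], TCP at [0.265, -0.621, 0.256] pointing down, gripper open.
Joint ranges: [-2.59, 2.59], [-0.33, 1.99], [-1.39, 1.29], [0.1, 2.45], [-1.04, 4.18], [0.21, 1.99], [-2.66, 2.66]. Speed limits (rad/s): [2.57, 2.57, 3.14, 3.14, 3.14, 3.14, 3.14].

### API

Orientations are given as a 3x3 rotation matrix whose columns are the frame's x, y, z axes.
In Python, from rig import * gives the robot as it stands. Calls block until the motion is done:
- movep(position, orientation): joint-space move of the TCP to a pose.
- move_l(position, attitude=None, feed=0.15, until_force=None): straight line of the TCP; attitude=None keeps the orientation; feed is the mean speed in m/s. With until_force (N) it stops when the force on the tool has changed by that much, and returns True; else False.
- move_joints(angles): joint-space move.
- command_gripper(opening, newtons=None): finger opening in m; newtons is the grip in N (None keeps the last); returns when the fingers have stopped.
- sleep(seconds).
- inverse_kinematics(position, orientation): joint angles nearest the present ones, or None.
- sense(): the state.
- camera(name): name is "side" or "top" or "wrist"; returns (picture, depth): 384x512x3 uint8, red, green, blue; 384x512 float32, m along the optical axis (not along the pixel's ray), 0 where there is no reading.
- camera_params(name): a dict with "K" (3x3 intrinsics, pixels), "dist" ([k1, k2, p1, p2, k3] as OpenCV has them; the pictures are not rectified), "position" and "rotation" of the camera in the world; the wrist camera has in their place "tool_from_camera" (4x4, takes a point from camera to tool coordinates, whose origin is the TCP and whose axes are the flange's). Camera axes: x right, y down, z forward; pixel columns grow to the right and rows downward; lengths in m; the calibration is good to about 2 mm. A picture is of the moment at which its call begins: read the wrist's pose just before it. camera_params takes no time and is no camera call.
A pose or a line that the arm cannot do raises Unreachable and nothing moves.
- finish_job(): hands the job in; it is judged then, once.
The state is a dict: "time_s": time; "joint_pos": joint angles; "qd": joint speeds; "joint_efforts": joint torques, N m; "position": TCP position; "tcp_rot": TCP orientation; "wrist_force": force on the tool from outside, world axes, zero at the start; "ft_torque": the same for the moment, N m; "finger_gap": finger opening in m; "gripper_force": force on a finger pad.
Only numpy, scipy, OpenCV 4.12 (cv2) and the standard library are available. Lean on these libraries where they do the work, as an engineer would, in place of code of your own. Each camera call takes 0.05 s, during which the arm holds its last target. There are 200 camera calls.

## Working session

There is one attempt and no reset: what is moved stays moved. The work goes in short steps, each a Python script; the robot and the scene stay as the last script left them, time stands still between calls to the robot, and variables do not carry over. Pictures are saved under pics/ and viewed, at most 14 in all, crops included, and the job is handed in when it is done.

```bash
mkdir -p pics; ls; python3 - <<'E'
from rig import *
import cv2,numpy as np
for n in("top","side"):
    p,d=camera(n); cv2.imwrite(f"pics/{n}0.png",cv2.resize(p[...,::-1],(800,600))); np.savez(f"{n}0.npz",p=p,d=d)
    c=camera_params(n); print(n,c)
print(camera_params("wrist")); print(sense())
E
```

```text
pics
top {'K': array([[440.8142729 ,   0.        , 252.26134268],
       [  0.        , 440.8142729 , 194.467885  ],
       [  0.        ,   0.        ,   1.        ]]), 'dist': array([-0.12181061,  0.        ,  0.        ,  0.        ,  0.        ]), 'position': array([ 0.33296305, -0.04921467,  1.09136062]), 'rotation': array([[-0.06276818, -0.97623487,  0.20742621],
       [-0.99801906,  0.06228331, -0.00887401],
       [-0.00425607, -0.20757231, -0.97821042]])}
side {'K': array([[423.45956118,   0.        , 248.06033638],
       [  0.        , 423.45956118, 193.37133586],
       [  0.        ,   0.        ,   1.        ]]), 'dist': array([0.02044857, 0.        , 0.        , 0.        , 0.        ]), 'position': array([0.33240958, 1.05540406, 0.59386283]), 'rotation': array([[-0.97727077, -0.11121117,  0.18048243],
       [-0.21081532,  0.42013274, -0.88263548],
       [ 0.02233235, -0.90062232, -0.43402846]])}
{'K': array([[329.03230561,   0.        , 253.48529126],
       [  0.        , 329.03230561, 198.40355775],
       [  0.        ,   0.        ,   1.        ]]), 'dist': arr
[... 567 characters left out ...]
, 'qd': array([-0.00284737, -0.00312472, -0.0023842 , -0.00295253, -0.00085775,
        0.00029736,  0.00047281]), 'joint_efforts': array([ 1.20912751e-03, -5.11515677e+01, -4.66418476e-02, -2.38390231e+01,
        1.08132191e-02,  4.39794137e-03,  2.53766160e-05]), 'position': array([ 0.26442923, -0.62051707,  0.25536134]), 'tcp_rot': array([[ 9.19952384e-01,  3.92029419e-01, -7.38415385e-04],
       [ 3.92030112e-01, -9.19950958e-01,  1.62034110e-03],
       [-4.40845607e-05, -1.78011772e-03, -9.99998415e-01]]), 'wrist_force': array([ 0.11818447, -0.27417215,  0.3898301 ]), 'ft_torque': array([-0.04766238, -0.05040954, -0.01798617]), 'gripper_force': 0.0, 'finger_gap': 0.08528637967086342}
```

View pics/top0.png

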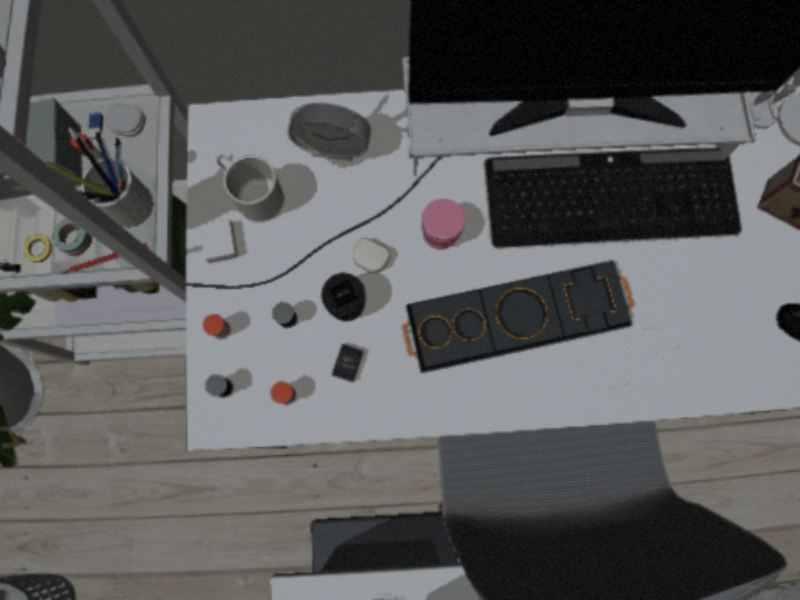

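View pics/side0.png

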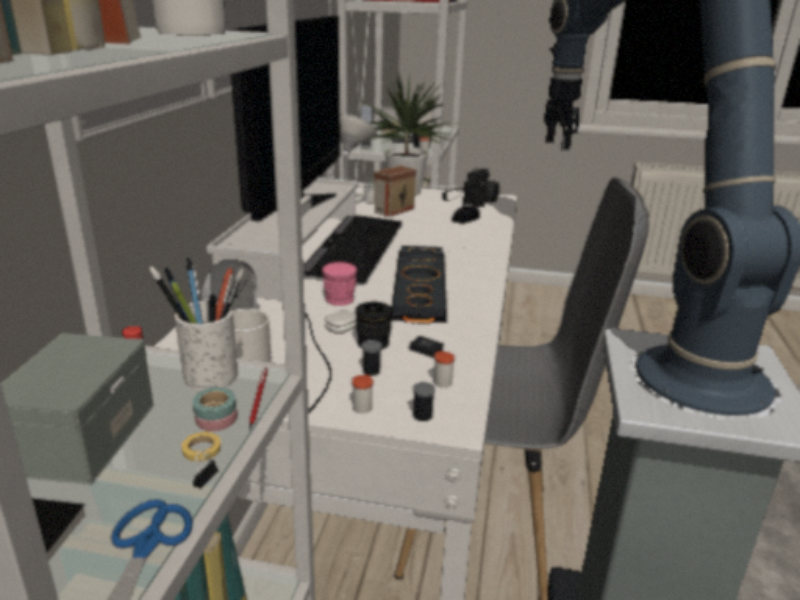

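Top view (800-px scale): black cans are at (284,314) and (218,385), white cans at (215,325) and (283,393). The lens is at (343,296), the battery at (347,362) and the earbuds at (371,255), with a pink decoy at (443,222). Film wells are at (437,331) and (469,324), the lens well at (521,313) and the battery well at (592,294).

```bash
cat > h.py <<'E'
import numpy as np, cv2
from rig import *
def proj(c,R,t,px,z):
    px=np.array(px,float).reshape(-1,1,2)
    u=cv2.undistortPoints(px,c["K"],c["dist"]).reshape(-1,2)
    r=np.c_[u,np.ones(len(u))]@R.T
    return t+r*((z-t[2])/r[:,2])[:,None]
def top(px,z):
    c=camera_params("top"); return proj(c,c["rotation"],c["position"],px,z)
def wrist(name,shot=True):
    s=sense(); p,d=camera("wrist"); c=camera_params("wrist")
    T=np.eye(4); T[:3,:3]=s["tcp_rot"]; T[:3,3]=s["position"]; T=T@c["tool_from_camera"]
    np.savez(name+".npz",p=p,d=d,R=T[:3,:3],t=T[:3,3]); cv2.imwrite(f"pics/{name}.png",cv2.resize(p[...,::-1],(768,576)))
def wproj(name,px,z):
    f=np.load(name+".npz"); return proj(camera_params("wrist"),f["R"],f["t"],px,z)
def down(yaw):   # tool y axis (closing line) at angle yaw
    y=np.array([np.cos(yaw),np.sin(yaw),0]); z=np.array([0,0,-1.]); return np.c_[np.cross(y,z),y,z]
E
python3 - <<'E'
from h import *
s=.64
for n,p,z in[("canA",(284,309),.052),("canB",(216,381),.052),("W1",(213,322),.052),("W2",(282,393),.052),("lens",(346,291),.071),("bat",(348,362),.016),("ear",(371,252),.024),("pink",(442,218),.07),("f1",(437,331),.03),("f2",(469,324),.03),("lh",(521,313),.03),("bh",(592,294),.03)]:
    q=top(np.array(p)*s,z)[0]; print(n,q.round(3),np.hypot(*q[:2]).round(3))
f=np.load("top0.npz");p=f["p"];hsv=cv2.cvtColor(p,cv2.COLOR_RGB2HSV)
m=cv2.inRange(hsv,(8,80,60),(28,255,255)); m[:160]=0;m[250:]=0;m[:,:255]=0
# orange mouth lines
n,l,st,ce=cv2.connectedComponentsWithStats(m,connectivity=8)
for i in range(1,n):
    if st[i,4]>4: print(st[i],ce[i].round(1))
cv2.imwrite("pics/topcrop.png",cv2.resize(p[150:260,120:420,::-1],(800,293),interpolation=cv2.INTER_CUBIC))
E
```

```text
canA [0.556 0.112 0.052] 0.567
canB [0.451 0.22  0.052] 0.501
W1 [0.543 0.223 0.052] 0.587
W2 [0.427 0.119 0.052] 0.443
lens [0.574 0.013 0.071] 0.574
bat [0.472 0.019 0.016] 0.473
ear [ 0.647 -0.027  0.024] 0.647
pink [ 0.681 -0.142  0.07 ] 0.696
f1 [ 0.51  -0.123  0.03 ] 0.525
f2 [ 0.518 -0.174  0.03 ] 0.547
lh [ 0.531 -0.257  0.03 ] 0.59
bh [ 0.554 -0.375  0.03 ] 0.669
[382 176   7   4   9] [385.7 177.1]
[396 177  10  21  55] [401.2 186.4]
[389 181   5  16  16] [391.  188.5]
[360 182   3   8  10] [361.3 184.8]
[318 184  31  11  46] [332.7 187.5]
[363 191   4  14  14] [364.6 197.5]
[317 195   2   3   6] [317.5 196. ]
[289 198   8   9  15] [291.7 201.6]
[302 198   9  20  39] [307.5 208.1]
[390 198   5   2   5] [392.  198.8]
[267 202  20  21  52] [274.2 210.5]
[317 202   4   7  13] [318.3 205.1]
[321 203  30  14  45] [336.9 212.5]
[257 206  10  23  59] [260.7 217.4]
[283 208  16  14  35] [289.2 214.5]
```

View pics/topcrop.png

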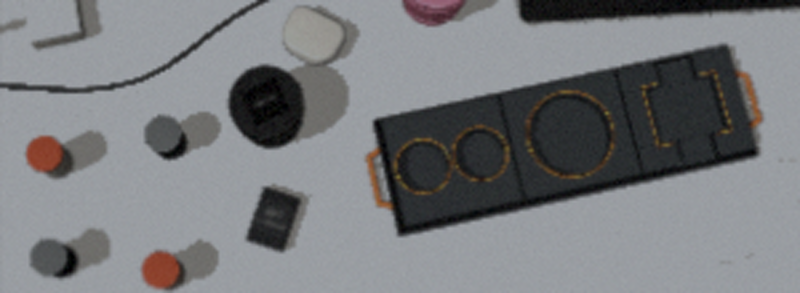

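```bash
cat >> h.py <<'E'
def best(pos,yaw):
    q0=sense()["joint_pos"]; o=[]
    for k in(-np.pi,0,np.pi):
        q=inverse_kinematics(pos,down(yaw+k))
        if q is not None: o.append((np.abs(np.array(q)-q0).max(),yaw+k))
    return down(min(o)[1])
def xyl(z,f): return None
E
python3 - <<'E'
from h import *
t=lambda:round(sense()["time_s"],1)
movep([.53,-.26,.33],down(-1.3)); wrist("w_tray"); print(t())
movep([.53,.07,.30],best([.53,.07,.30],-1.3)); sleep(.2); wrist("w_obj"); print(t(),sense()["joint_pos"])
E
```

```text
1.8
3.3 [ 0.11143582  0.22689822 -0.3791134   1.79308634  0.09194749  1.13887469
 -1.59946887]
```

View pics/w_tray.png

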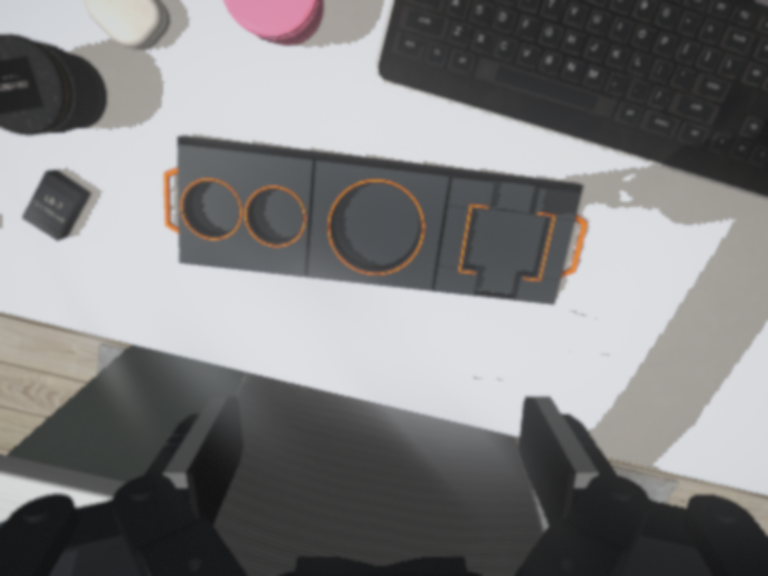

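View pics/w_obj.png

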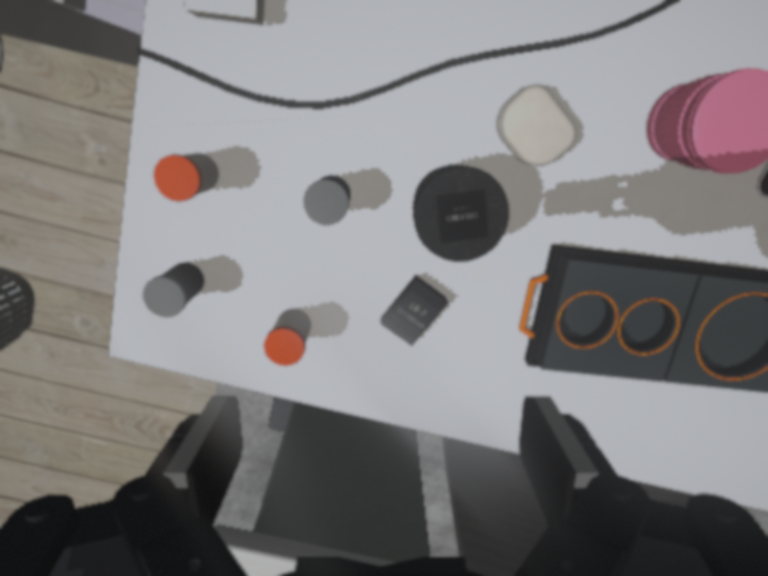

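The wrist view (768 scale) shows the wells at (211,209), (275,216), (376,227) and (506,242). In the second view the lens top is at (462,212), grey lids at (327,200) and (166,296), and the battery at about (414,311).

```bash
python3 - <<'E'
from h import *
from scipy.optimize import least_squares
def orange(p): return cv2.inRange(cv2.cvtColor(p,cv2.COLOR_RGB2HSV),(6,90,60),(28,255,255))
def model(pts):
    # params cx,cy,yaw of lens well; film wells at sgn*110 in +y
    def loc(a): 
        c,s=np.cos(a[2]),np.sin(a[2]); d=pts-a[:2]; return np.c_[c*d[:,0]+s*d[:,1],-s*d[:,0]+c*d[:,1]]
    def dist(a):
        q=loc(a); return np.min([abs(np.hypot(q[:,0],q[:,1]-y)-r) for y,r in((0,.039),(.083,.024),(.137,.024))],0)
    a=least_squares(lambda a:dist(a),[.531,-.257,.155],loss="soft_l1",f_scale=.001).x
    q=loc(a); k=(q[:,1]<-.06)&(q[:,1]>-.155)&(abs(q[:,0])<.045); b=q[k]
    print("tray",a.round(4),"resid",np.median(dist(a)[~k]).round(4),"batt lines local range",b.min(0).round(4),b.max(0).round(4))
f=np.load("w_tray.npz");p=f["p"];m=orange(p);m[:80]=0;m[230:]=0;m[:,:118]=0
v,u=np.nonzero(m);model(wproj("w_tray",np.c_[u,v],.03)[:,:2])
f=np.load("top0.npz");m=orange(f["p"]);m[:170]=0;m[235:]=0;m[:,:266]=0;m[:,403:]=0
v,u=np.nonzero(m);model(top(np.c_[u,v],.03)[:,:2])
f=np.load("w_obj.npz");p=f["p"];print([p[y,x] for x,y in((218,133),(111,197),(308,115),(265,205),(60,120))])
for n,(x,y),z,r in(("A",(327,200),.052,24),("B",(166,296),.052,24),("lens",(462,212),.071,48),):
    x,y=x/1.5,y/1.5
    g=cv2.cvtColor(p,cv2.COLOR_RGB2GRAY); r/=1.5; R=int(r*1.6)
    c=cv2.HoughCircles(cv2.resize(g[int(y)-R:int(y)+R,int(x)-R:int(x)+R],None,fx=4,fy=4,interpolation=cv2.INTER_CUBIC),cv2.HOUGH_GRADIENT,1,200,param1=80,param2=10,minRadius=int(r*3.4),maxRadius=int(r*4.6))
    c=c[0,0]/4; cx,cy=c[0]+int(x)-R,c[1]+int(y)-R
    q=wproj("w_obj",[[cx,cy],[cx+c[2],cy]],z); print(n,(cx*1.5,cy*1.5),q[0].round(4),"rad",np.linalg.norm(q[1]-q[0]).round(4),"eye",wproj("w_obj",[[x,y]],z)[0].round(4))
g=p.max(2)[175:240,245:312]; m=(g<95).astype(np.uint8)
n,l,st,ce=cv2.connectedComponentsWithStats(m); i=1+np.argmax(st[1:,4]); v,u=np.nonzero(l==i)
q=wproj("w_obj",np.c_[u+245,v+175],.016)[:,:2]; print("bat",cv2.minAreaRect((q*1000).astype(np.float32)),st[i],"eye corners",(wproj("w_obj",np.array([(418,276),(450,297),(413,345),(381,322)])/1.5,.016)[:,:2]).round(4).tolist())
E
```

```text
tray [ 0.5312 -0.259   0.1542] resid 0.003 batt lines local range [-0.0314 -0.1482] [ 0.03   -0.0725]
tray [ 0.5322 -0.2591  0.1517] resid 0.0023 batt lines local range [-0.0304 -0.1485] [ 0.0303 -0.0748]
[array([108, 110, 112], dtype=uint8), array([114, 115, 116], dtype=uint8), array([57, 57, 58], dtype=uint8), array([86, 87, 88], dtype=uint8), array([141, 135, 125], dtype=uint8)]
A (np.float32(326.8125), np.float32(201.5625)) [0.5511 0.1155 0.052 ] rad 0.0169 eye [0.5522 0.1156 0.052 ]
B (np.float32(185.4375), np.float32(284.0625)) [0.4601 0.207  0.052 ] rad 0.0166 eye [0.4462 0.2204 0.052 ]
lens (np.float32(459.9375), np.float32(212.0625)) [0.5719 0.0226 0.071 ] rad 0.0339 eye [0.5723 0.0212 0.071 ]
bat ((475.59307861328125, 22.831132888793945), (37.26150131225586, 49.29411697387695), 68.05167388916016) [ 11   9  42  43 947] eye corners [[0.5046, 0.0288], [0.4939, -0.0032], [0.4421, 0.0145], [0.4558, 0.0479]]
```

```bash
python3 - <<'E'
from h import *
print(top([[220.1,188.2]],.071).round(4))
P=[.572,.019,.19]
movep(P,best(P,-2.2)); sleep(.3); wrist("w_lens"); s=sense(); print(s["time_s"],s["position"],s["joint_pos"].round(2))
E
```

```text
[[0.5694 0.0168 0.071 ]]
4.4583 [0.57214169 0.01926053 0.19064909] [ 0.06  0.38 -0.21  1.84  0.1   0.93 -2.4 ]
```

View pics/w_lens.png

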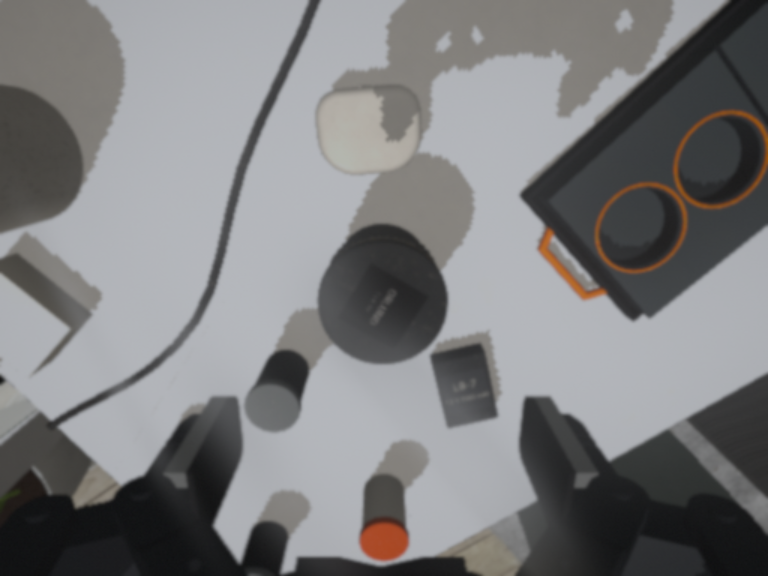

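Lens top circle is centred near (383,299), and both finger paths beside it are clear.

```bash
python3 - <<'E'
from h import *
print(wproj("w_lens",np.array([(383,299),(319,299),(447,299)])/1.5,.071).round(4))
q=wproj("w_lens",np.array([(383,299)])/1.5,.071)[0]
R=sense()["tcp_rot"]; t=lambda:round(sense()["time_s"],1)
move_l([q[0],q[1],.19],feed=.1)
move_l([q[0],q[1],.10],feed=.15); print(move_l([q[0],q[1],.050],feed=.06,until_force=8))
command_gripper(.05,35); s=sense(); print(s["finger_gap"],s["gripper_force"],s["position"],s["wrist_force"],t())
move_l([q[0],q[1],.20],feed=.12); sleep(.2); s=sense(); print(s["finger_gap"],s["gripper_force"],s["wrist_force"],t()); wrist("w_hold")
P=[.5315,-.259,.15]
movep([P[0],P[1],.2],best(P,-2.2)); sleep(.4); wrist("w_hold2"); print(t(),sense()["position"])
E
```

```text
[[ 0.5726  0.0178  0.071 ]
 [ 0.5917  0.0442  0.071 ]
 [ 0.5535 -0.0086  0.071 ]]
False
0.06464198705282881 38.854667955602054 [0.57296656 0.01782848 0.0507644 ] [-0.58891554  0.38654182  5.32162046] 6.8
0.06482201415802853 38.973398716771044 [-1.01985394  0.16113268 -2.0548015 ] 8.4
9.9 [ 0.53167118 -0.25860137  0.20001799]
```

View pics/w_hold2.png

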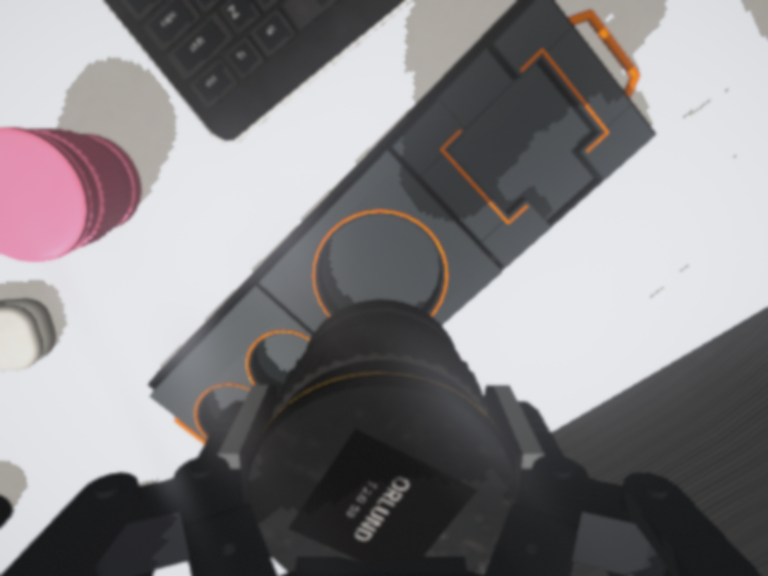

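Lens is held upright with its axis over the round well.

```bash
python3 - <<'E'
from h import *
t=lambda:round(sense()["time_s"],1)
x,y=.5316,-.2587
move_l([x,y,.085],feed=.1)
r=move_l([x,y,.058],feed=.02,until_force=4); s=sense(); print(r,s["position"],s["wrist_force"],t())
command_gripper(.085); s=sense(); print(s["finger_gap"],s["wrist_force"],s["gripper_force"])
move_l([x,y,.22],feed=.15)
b=[.4748,.0225]
movep([b[0],b[1],.17],best([b[0],b[1],.17],1.19)); sleep(.3); wrist("w_bat"); print(t(),sense()["position"])
p,d=camera("top"); cv2.imwrite("pics/top1.png",cv2.resize(p[150:260,120:420,::-1],(800,293),interpolation=cv2.INTER_CUBIC))
E
python3 -c "
import cv2,numpy as np
a=cv2.imread('pics/w_bat.png');b=cv2.imread('pics/top1.png');a=cv2.resize(a,(512,384));b=cv2.resize(b,(512,188));cv2.imwrite('pics/m1.png',np.vstack([a,b]))"
```

```text
True [ 0.53150543 -0.25862729  0.06277994] [-1.11216305  0.01760769  4.1862777 ] 12.3
0.08506865761678767 [0.22757231 0.13774233 0.28257684] 0.0
15.3 [0.47507012 0.02186603 0.17002834]
```

View pics/m1.png

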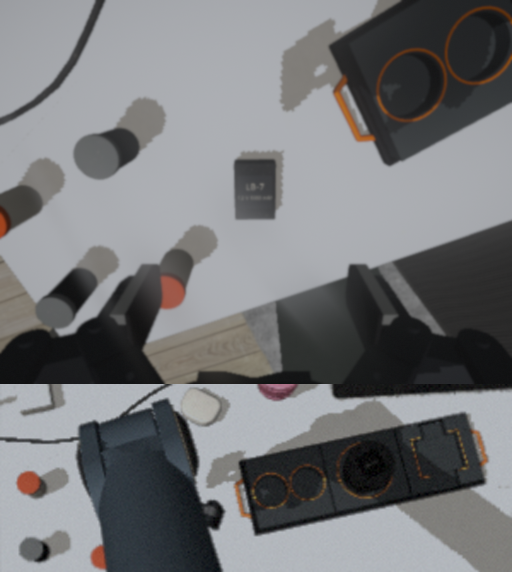

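The lens sits centred in its well, seated at the expected height. The battery's top face is centred near (255,190) and aligned with the fingers.

```bash
python3 - <<'E'
from h import *
t=lambda:round(sense()["time_s"],1)
c=wproj("w_bat",np.array([(236,165),(275,165),(275,219),(236,219)],float),.016)[:,:2]; q=c.mean(0)
print(c.round(4).tolist(),q,[np.linalg.norm(c[i]-c[i-1]).round(4) for i in range(2)])
e=c[1]-c[0]; print("yaw",np.arctan2(e[1],e[0]))
command_gripper(.062,35)
move_l([*q,.07],feed=.15); print(move_l([*q,.028],feed=.04,until_force=8))
command_gripper(.02,35); s=sense(); print(s["finger_gap"],s["gripper_force"],s["position"],s["wrist_force"],t())
z0=s["position"][2]
move_l([*q,.2],feed=.15); s=sense(); print(s["finger_gap"],s["gripper_force"],t())
x,y=.5484,-.3675
movep([x,y,.15],best([x,y,.15],.153)); sleep(.4); wrist("w_bh"); print(t(),sense()["position"],z0)
E
```

```text
[[0.4993, 0.0283], [0.487, -0.0022], [0.4409, 0.0152], [0.4539, 0.0475]] [0.47028522 0.02220074] [np.float64(0.0493), np.float64(0.0329)]
yaw -1.9531449736563031
False
0.034511331431757025 35.356226563453674 [0.47054264 0.02220297 0.0284266 ] [ 1.80312337e-03 -6.74796893e-01  5.11972798e+00] 18.1
0.03556486710046758 34.90250051021576 19.4
21.3 [ 0.54849478 -0.36728474  0.15010803] 0.028426599332341075
```

View pics/w_bh.png

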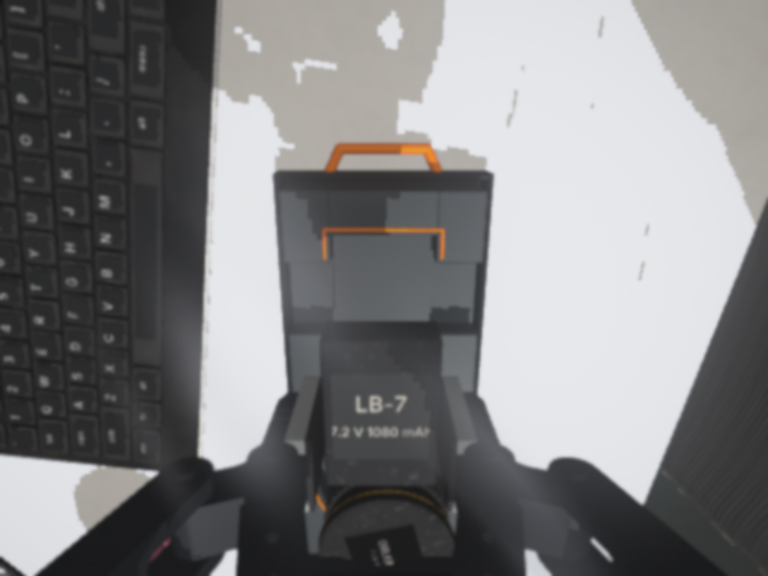

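```bash
python3 - <<'E'
from h import *
t=lambda:round(sense()["time_s"],1)
s=sense(); c=wproj("w_bh",np.array([(327,374),(440,374),(440,487),(324,487)])/1.5,.138)
o=s["tcp_rot"].T@(c.mean(0)-s["position"]); print("in-hand offset tool",o.round(4),[np.linalg.norm(c[i]-c[i-1]).round(4) for i in range(4)])
# well centre seen from here: far mouth line and its ends (local +-33 along tool x)
m=wproj("w_bh",np.array([(324,229),(443,229)])/1.5,.03); o2=s["tcp_rot"].T@(m.mean(0)-s["position"]); print("far line in tool",o2.round(4))
E
```

```text
in-hand offset tool [-0.005   0.0009  0.0121] [np.float64(0.0408), np.float64(0.0332), np.float64(0.0407), np.float64(0.0373)]
far line in tool [0.0368 0.0017 0.1201]
```

```bash
python3 - <<'E'
from h import *
f=np.load("w_bh.npz");d=f["d"];c=camera_params("wrist");s=sense()
for col in(235,255,275):
  for v in range(205,350,5):
    u=cv2.undistortPoints(np.array([[[col,v]]],float),c["K"],c["dist"]).reshape(2)
    P=f["R"]@(np.r_[u,1]*d[v,col])+f["t"]; o=s["tcp_rot"].T@(P-s["position"]); print(v,(o*1000).round(0).astype(int),end=" ")
  print()
cv2.imwrite("pics/bcrop.png",cv2.resize(f["p"][205:345,190:320,::-1],None,fx=4,fy=4,interpolation=cv2.INTER_CUBIC))
E
```

```text
205 [ -8 -15 132] 210 [-13 -15 132] 215 [26 -8 25] 220 [26 -8 20] 225 [26 -8 15] 230 [24 -8 14] 235 [22 -8 13] 240 [20 -8 12] 245 [17 -8 13] 250 [14 -8 14] 255 [11 -8 14] 260 [ 9 -8 14] 265 [ 7 -8 12] 270 [ 5 -8 13] 275 [ 2 -8 12] 280 [-1 -8 13] 285 [-4 -8 13] 290 [-6 -8 13] 295 [-9 -8 13] 300 [-11  -8  12] 305 [-15  -9  14] 310 [-18  -9  13] 315 [-20  -9  13] 320 [-24  -9  13] 325 [-87 -14  85] 330 [-84 -13  76] 335 [-84 -13  70] 340 [-87 -13  69] 345 [-89 -13  67] 
205 [ -8   1 131] 210 [-13   1 132] 215 [26  1 26] 220 [26  1 20] 225 [26  1 14] 230 [24  1 13] 235 [22  1 12] 240 [19  1 13] 245 [17  1 13] 250 [14  1 13] 255 [12  1 14] 260 [10  1 12] 265 [ 7  1 13] 270 [ 4  1 13] 275 [ 2  1 12] 280 [ 0  1 12] 285 [-3  1 12] 290 [-6  1 13] 295 [-9  1 12] 300 [-12   1  13] 305 [-15   1  13] 310 [-17   1  13] 315 [-20   1  13] 320 [-23   1  13] 325 [-80   1  77] 330 [-80   1  71] 335 [-82   1  69] 340 [-86   1  68] 345 [-90   1  68] 
205 [ -8  18 132] 210 [-13  18 134] 215 [26 10 26] 220 [26 10 20] 225 [27  9 13] 230 [25  9 12] 235 [22 10 13] 240 [20 10 13] 245 [17 10 13] 250 [15 10 13] 255 [12 10 13] 260 [10 10 12] 265 [ 7 10 12] 270 [ 4 10 13] 275 [ 2 10 13] 280 [-1 10 13] 285 [-4 10 13] 290 [-6 10 13] 295 [-8 10 12] 300 [-11  10  12] 305 [-15  10  13] 310 [-17  10  13] 315 [-20  10  13] 320 [-23  11  13] 325 [-83  16  80] 330 [-82  16  73] 335 [-83  15  69] 340 [-85  15  67] 345 [-90  15  67]
```

View pics/bcrop.png

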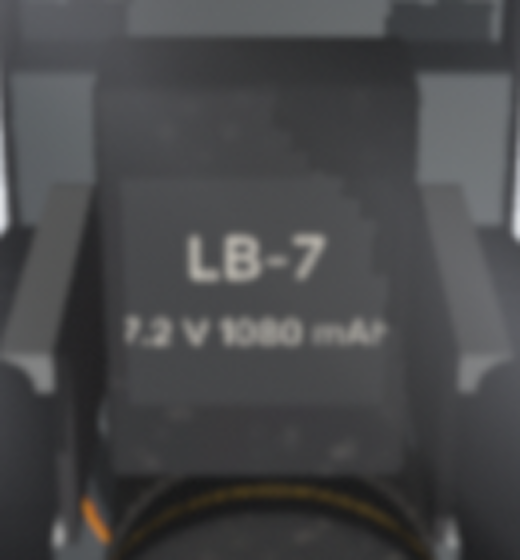

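The battery is held level and centred (tool x −25 to +26 mm by depth). I'll shift the target 1.5 mm toward the observed mouth and lower it.

```bash
python3 - <<'E'
from h import *
t=lambda:round(sense()["time_s"],1)
s=sense(); R=s["tcp_rot"]; q=(s["position"]+R@np.array([.0015,.001,0]))[:2]
move_l([*q,.06],feed=.1)
r=move_l([*q,.042],feed=.02,until_force=4); s=sense(); print(r,s["position"],s["wrist_force"],t())
command_gripper(.058); print(sense()["finger_gap"],sense()["wrist_force"])
move_l([*q,.15],feed=.12); wrist("w_bdone")
A=[.5515,.1145,.16]
movep([q[0],q[1],.22],R)
movep(A,best(A,.9)); sleep(.3); wrist("w_A"); print(t(),sense()["position"])
B=[.448,.2204,.16]; 
movep(B,best(B,.3)); sleep(.3); wrist("w_B"); print(t(),sense()["position"])
a=[cv2.resize(cv2.imread(f"pics/{n}.png"),(400,300)) for n in("w_bdone","w_A","w_B")]
cv2.imwrite("pics/m2.png",np.vstack([np.hstack(a[1:]),np.hstack([a[0],a[0]*0])]))
E
```

```text
True [ 0.54764105 -0.36883157  0.0464876 ] [0.43287822 0.4630438  4.47300294] 23.0
0.0581799198870306 [ 0.01241255 -0.21584984  0.42675131]
26.9 [0.55165411 0.11409945 0.16001972]
29.0 [0.44802751 0.22036428 0.15997264]
```

View pics/m2.png

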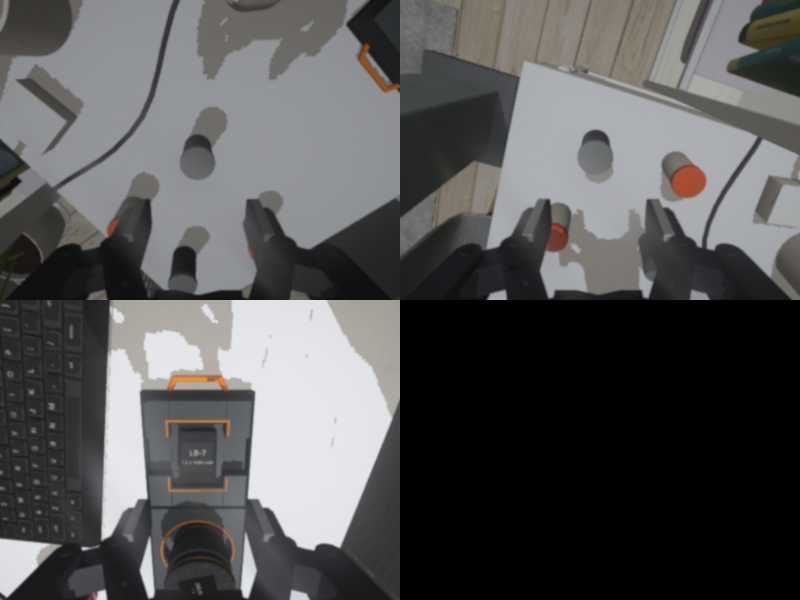

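Battery lies in its well. Lids are centred at (197,161) for A and (195,156) for B in the 400-px panels.

```bash
cat >> h.py <<'E'
def can(q,yaw,w):
    t=lambda:round(sense()["time_s"],1)
    move_l([*q,.16],feed=.15)
    command_gripper(.06,35)
    print(move_l([*q,.08],feed=.12),move_l([*q,.048],feed=.05,until_force=8))
    command_gripper(.015,35); s=sense(); print(s["finger_gap"],s["gripper_force"],s["position"])
    move_l([*q,.2],feed=.15); s=sense(); print(s["finger_gap"],s["gripper_force"],t())
    movep([*w,.2],best([*w,.2],.153)); move_l([*w,.09],feed=.13); sleep(.2)
    r=move_l([*w,.055],feed=.025,until_force=4); s=sense(); print(r,s["position"],s["wrist_force"],t())
    command_gripper(.06); move_l([*w,.2],feed=.15)
E
python3 - <<'E'
from h import *
a=wproj("w_A",np.array([(197,161)])*1.28,.052)[0,:2]; b=wproj("w_B",np.array([(195,156)])*1.28,.052)[0,:2]
print(a,b)
can(b,.3,(.5107,-.1234))
movep([*a,.16],best([*a,.16],.9))
can(a,.9,(.5190,-.1768))
P=[.53,-.22,.33]
movep(P,best(P,-1.3)); sleep(.3); wrist("w_end"); print(sense()["time_s"])
E
```

```text
[0.55247095 0.11489593] [0.44348038 0.22537139]
False False
0.03146319911226192 34.42935883998871 [0.44369833 0.22552305 0.04842604]
0.03168290149913903 34.66092646121979 32.6
True [ 0.5105312  -0.12299426  0.06043457] [-0.0485532   1.11680434  4.61680057] 36.2
False False
0.03161247015898016 34.45660650730133 [0.55269007 0.11495478 0.04843779]
0.03163535226475398 34.658610820770264 42.3
True [ 0.51888423 -0.17677351  0.06042779] [ 0.22347807 -1.03517313  4.93549046] 45.7
48.5667
```

View pics/w_end.png

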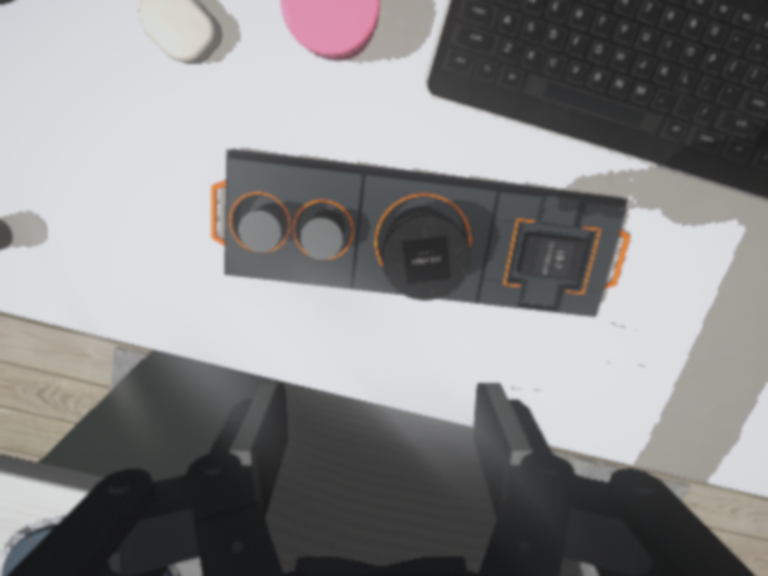

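Both cans sit upright in (260,225) and (322,232), the lens in (424,245) and the battery in (553,257). Next I'll check that the white cans haven't moved, then hand in.

```bash
python3 - <<'E'
from h import *
def o(p):
    m=cv2.inRange(cv2.cvtColor(p,cv2.COLOR_RGB2HSV),(0,140,90),(14,255,255)); m[:,:120]=0; m[:180]=0; m[270:]=0; m[:,200:]=0
    n,l,st,ce=cv2.connectedComponentsWithStats(m); return [c.round(1).tolist() for s,c in zip(st[1:],ce[1:]) if s[4]>15]
p,d=camera("top"); a,b=o(np.load("top0.npz")["p"]),o(p); print(a,b)
if len(a)==len(b)==2 and np.abs(np.array(a)-b).max()<1: print(finish_job())
E
```

```text
[[136.4, 207.5], [180.1, 251.0]] [[136.4, 207.4], [180.1, 251.0]]
the job is handed in; nothing more can be done
None
```

The kit tray is packed and handed in at about 49 s of the 99 s allowed: the lens, the battery and both black film cans are resting in their wells, and a camera check showed the white cans had not moved.

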